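# Seat the keyed tube insert in the block heater and lock it

## Robot

A 6-joint arm with a two-finger parallel gripper is mounted at the origin on a cart in front of the work surface, level with it; the furniture and walls round the work are solid. World frame = base frame: x ahead of the robot, y to its left, z up, the work surface at z = 0. Lengths are in m, angles in rad, forces in N, time in s.
With the tool pointing down it reaches from about 0.3 to 0.875 m from the base axis. Payload 6.4 kg.
Tool frame: the origin (TCP) lies on the mounting face of the last link; the fingertips stand 173 mm ahead of it and the grasp point (between the pads) lies 155 mm ahead of it (ctrl.tip_reach is the distance from the TCP to the fingertips, in m); z points along the fingers, y is the line along which they close (so a half turn about z gives the same grasp; the last joint's range is limited). The gripper opens to 85 mm and grips with 20 to 120 N. Pads are 22 mm wide; open, the fingers measure 114 mm over their backs; the gripper's body (76 mm by 85 mm) begins 54 mm behind the grasp point. The pads swing forward as they close: fully open they stand 13 mm farther back than shut.
Start: joints at [-1.482, 0.181, 1.607, -0, 1.354, -0.206], TCP at [0.167, -0.55, 0.405] pointing down, gripper open.
Joint ranges: [-2.99, 2.99], [-0.89, 2.07], [0.3, 2.58], [-1.14, 4.28], [0, 2.63], [-3.12, 3.12]. Speed limits (rad/s): [2.57, 2.57, 3.01, 3.14, 3.14, 3.14].

## Interface

Orientations are given as a unit quaternion [w, x, y, z].
In Python, from bench import ctrl gives the robot as it stands.
- The arm moves only by the shell command python3 -m pendant 'ROWS'. ROWS is JSON, a list that holds one entry, the list of rows, each a list of 7 numbers: the opening, from 0 (shut) to 1 (fully open), then the shift along the tool's x, y, z in mm, then the turn, a rotation vector about the tool's x, y, z in rad. A call has 1 to 5 rows; each row is the pose to reach, as a shift and turn from the pose commanded when the call began, along the tool's axes at that moment; what a row does not reach only later rows make up. A row lasts 1/12 s, in which the tool goes at most 41.7 mm and 7.16 degrees, less where a joint would pass 70% of its speed; a pose out of reach is approached as far as the arm can. A call with a gripper value outside its range is refused whole. The fingers move at their own pace and stop on an object; the grip force is fixed at half the most. Time passes only in rows, so rows that repeat a pose let the fingers close. It gives the time, the measured TCP pose, the force, the opening and the grip force at its end, in the units of the state.
- ctrl.get_obs(): the state, without advancing time (a new reading comes with each control period).
- ctrl.camera(name): name is "scene" or "top"; returns the picture (384x512x3 uint8, red, green, blue); there is no depth.
- ctrl.camera_params(name): a dict with "mtx" (3x3 intrinsics, pixels), "world_from_camera" (4x4, takes a point from camera to world coordinates). Camera axes: x right, y down, z forward; pixel columns grow to the right and rows downward; lengths in m; the calibration is good to about 2 mm. A picture is of the moment at which its call begins. camera_params takes no time and is no camera call.
- ctrl.hand_in(): hands the job in; it is judged then, once.
Trained networks look in the newest picture that a camera, given by its name, has taken for a name from the list of things; names that differ only in an ending like _2 or _b are one class to them, and where a whole thing is asked for, a point or a joint stands for the part that bears it (a point fixed in the world has none). Each returns a list of dicts, best first, with "confidence" (0 to 1); they miss things now and then, are a little off and sometimes report something else, mostly with a low value. They report only what shows in the picture. A call takes as long as a camera call.
- ctrl.boxes_of(camera, name): "point" ([column, row] as shares, 0 to 1, of the picture: columns of its width, rows of its height, amid what is visible of it).
The state is a dict: "time_s": time; "q": joint angles; "dq": joint speeds; "joint_efforts": joint torques, N m; "eef_pos": TCP position; "eef_rot": TCP orientation; "wrist_force": force on the tool from outside, world axes, zero at the start; "torque": the same for the moment, N m; "opening": opening from 0.0 (shut) to 1.0 (fully open); "grasp_force": force on a finger pad.
Only numpy, scipy, OpenCV 4.12 (cv2) and the standard library are available. Lean on these libraries where they do the work, as an engineer would, in place of code of your own. Each camera call takes 0.05 s, during which the arm holds its last target. There are 200 camera calls.

## Task

Put the aluminium tube insert into the round well of the block heater, working it gently about and turning it until its key drops into the slot and its flange sits fully home on the well. Then swing the retaining lever all the way over the insert's flange.

Things in the scene. Friction and masses are not known exactly. Their poses are not given: they have to be found in the camera images.
- heater: grey bench-top block heater, fixed; its front panel (display, three buttons) faces its own -x. Origin at bench level under the middle of its round opening; housing x -80 to +75, y -72 to +100 mm, 55 mm high, z up. An aluminium well ring (92 mm outside) floats in the opening and stays as it was left, off centre up to 2.5 mm in x and in y and turned up to 0.6 rad either way
- well_mouth (a point): middle of the heater's opening, 60 mm above the bench, level with the ring's top; axes are the heater's. This reading does NOT show the ring's own shift and turn. Ring: round pocket 55 mm wide, deep enough, and out of it a slot for the key, 12 mm wide, reaching 37 mm from the ring's centre, pointing to the heater's -x when the ring is not turned. It holds still below about 40 N
- insert_centre (a point): loose aluminium insert, about 0.2 to 0.35 kg, 70 mm high, upright; point on its axis 35 mm above its underside (65 mm above the bench when fully seated), axes as the insert's. Below: round body 52 mm wide, up to 30 mm above the underside, its lowest 5 mm tapered to 44 mm. Flange 76 mm wide from 30 to 36 mm, with a rim tab over the key. Over 60 N against the heater damages it
- insert_grip (a point): middle of the insert's upright flat grip bar, 18 mm above insert_centre; the bar is 30 mm long in the insert's x, 16 mm thick in its y, and rises 34 mm from the flange's top to the insert's top
- insert_key (a point): foot of the key rib on the insert's -x side: 12 mm above the underside, 30 mm from the axis. The rib is 9 mm wide, reaches 34 mm from the axis, and runs from 12 to 30 mm above the underside. With the nose in the pocket and the key beside the slot, the key rests on the ring, 18 mm too high; turned over the slot, the insert goes down until its flange lies on the ring
- latch (a joint): angle of the heater's steel lever on an upright pivot at its x +32, y +80 mm; stays where left (about 1 N at the knob moves it). 0: points to the heater's +x (open); grows clockwise seen from above; at its stop, 1.57, points to -y, over the flange. Bar 12 mm wide, 92 mm long, 69 to 77 mm above the bench: it passes the flange (top at 66 mm) only if that is fully seated
- latch_knob (a point): middle of the lever's upright round black knob, 12 mm wide, 45 mm from the pivot, from 77 to 108 mm above the bench; this point is 92 mm above the bench; its x axis points along the lever away from the pivot

How it is judged:
On the way, in this order (a step that is already met when the one before it is completed fails the run):
1. the insert is fully seated in the well, key in slot, with the lever not yet over it (z of insert_centre in the frame of heater below 0.068 m and horizontal distance between insert_centre and heater below 0.008 m and angle between insert's own z axis and vertical below 0.06 rad and value of joint latch below 0.9 rad), for 0.2 s.
2. the lever is swung over the flange (value of joint latch above 1.4 rad), for 0.2 s.
At the end, for the whole second after the job is handed in: the insert is at rest, upright within 0.06 rad, its centre within 8 mm of the well's nominal centre and less than 68 mm above the bench (65 mm is its seat), and the lever stands past 1.4 rad (stop at 1.57), over the flange (z of insert_centre in the frame of heater below 0.068 m and horizontal distance between insert_centre and heater below 0.008 m and angle between insert's own z axis and vertical below 0.06 rad and linear speed of insert below 0.02 m/s and value of joint latch above 1.4 rad); the robot touches nothing.
It fails at once if the insert is pressed against the heater with more than 60 N (contact force between insert and heater above 60 N).
It also fails if it takes over 72 s, if anything falls off the work surface, if the arm or the gripper's body presses on something with over 40 N, if the wrist force passes 120 N, or if a joint passes its speed limit or range.

## Working session

There is one attempt and no reset: what is moved stays moved. The work goes in short steps, Python scripts to look and compute and a shell command to move; the robot and the scene stay as the last step left them, time stands still between calls to the robot, and variables do not carry over. Pictures are saved under pics/ and viewed, at most 10 in all, crops included, and the job is handed in when it is done.

```bash
ls; mkdir -p pics; python3 - <<'E'
from bench import ctrl
import cv2,numpy as np
o=ctrl.get_obs();print({k:np.round(v,3).tolist() for k,v in o.items()})
for c in("scene","top"):
    im=ctrl.camera(c);cv2.imwrite(f"pics/{c}0.png",im[:,:,::-1])
    p=ctrl.camera_params(c);print(c,np.round(p["mtx"],1).tolist(),np.round(p["world_from_camera"],3).tolist())
    for n in("heater","well_mouth","insert_centre","insert_grip","insert_key","latch_knob"):
        try:print(n,[(round(d["confidence"],2),round(d["point"][0]*512,1),round(d["point"][1]*384,1)) for d in ctrl.boxes_of(c,n)][:2])
        except Exception as e:print(n,e)
E
```

```text
pics
{'time_s': 0.0, 'q': [-1.482, 0.182, 1.608, -0.0, 1.354, -0.206], 'dq': [-0.002, -0.0, 0.002, 0.0, 0.001, 0.001], 'joint_efforts': [-0.001, -44.487, -35.134, -0.0, 0.009, -0.0], 'eef_pos': [0.167, -0.55, 0.404], 'eef_rot': [-0.001, 0.989, 0.147, 0.0], 'wrist_force': [-0.22, 0.208, -0.473], 'torque': [0.056, 0.031, -0.001], 'grasp_force': 0.0, 'opening': 1.002}
scene [[430.7, 0.0, 251.7], [0.0, 430.7, 193.9], [0.0, 0.0, 1.0]] [[-0.465, -0.541, 0.701, -0.317], [-0.885, 0.273, -0.377, 0.372], [0.012, -0.796, -0.606, 0.772], [0.0, 0.0, 0.0, 1.0]]
heater [(0.74, 197.9, 226.4)]
well_mouth [(0.74, 198.0, 224.5)]
insert_centre []
insert_grip []
insert_key []
latch_knob [(0.44, 165.4, 202.5)]
top [[360.3, 0.0, 258.4], [0.0, 360.3, 189.6], [0.0, 0.0, 1.0]] [[0.028, -0.987, 0.158, 0.347], [-0.999, -0.032, -0.022, -0.061], [0.027, -0.158, -0.987, 0.985], [0.0, 0.0, 0.0, 1.0]]
heater [(0.65, 193.4, 194.1)]
well_mouth [(0.72, 193.5, 191.6)]
insert_centre [(0.61, 300.1, 195.1)]
insert_grip [(0.66, 301.3, 193.1)]
insert_key [(0.84, 302.3, 191.1)]
latch_knob [(0.47, 167.2, 164.9)]
```

View pics/top0.png

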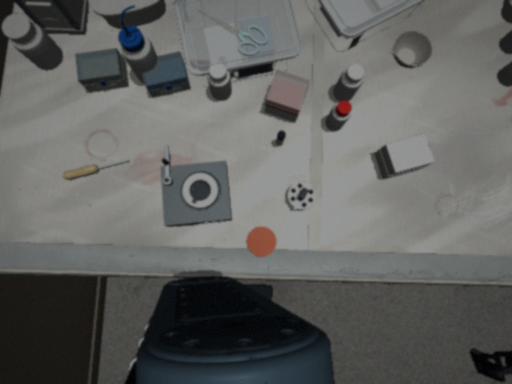

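View pics/scene0.png

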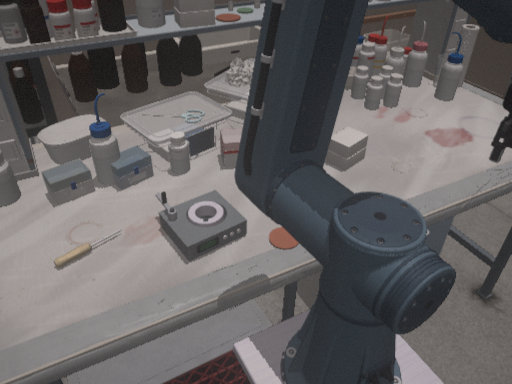

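The top view shows the heater around (196,193), with the ring at about (200,190) and the lever at (167,165). The insert is at (300,196). The scene view shows the heater, but the arm hides the insert. I'll enlarge both objects.

```bash
cat > h.py <<'E'
from bench import ctrl
import cv2,numpy as np
def w(c,u,v,z):
    p=ctrl.camera_params(c);T=np.array(p["world_from_camera"]);d=T[:3,:3]@np.linalg.inv(p["mtx"])@[u,v,1]
    return T[:3,3]+d*(z-T[2,3])/d[2]
def px(c,P):
    p=ctrl.camera_params(c);T=np.array(p["world_from_camera"]);q=np.array(p["mtx"])@(T[:3,:3].T@(np.array(P)-T[:3,3]));return q[:2]/q[2]
E
python3 - <<'E'
import cv2,numpy as np
a=cv2.imread("pics/top0.png")
A=cv2.resize(a[145:235,150:240],(400,400),interpolation=cv2.INTER_CUBIC);B=cv2.resize(a[170:220,275:325],(400,400),interpolation=cv2.INTER_CUBIC)
cv2.imwrite("pics/crop.png",np.hstack([A,B]))
from h import *
print("ring",w("top",200.5,190,.06),"ins",w("top",300,196,.07),"net",w("top",300.1,195.1,.065),"grip",w("top",301.3,193.1,.083),"knob",w("top",167.2,164.9,.092),w("scene",165.4,202.5,.092))
E
```

```text
ring [0.4892832  0.06831811 0.06      ] ins [ 0.48029109 -0.18865056  0.07      ] net [ 0.48337987 -0.18958694  0.065     ] grip [ 0.4859355  -0.19007233  0.083     ] knob [0.54563341 0.15076295 0.092     ] [0.53624034 0.16013585 0.092     ]
```

View pics/crop.png

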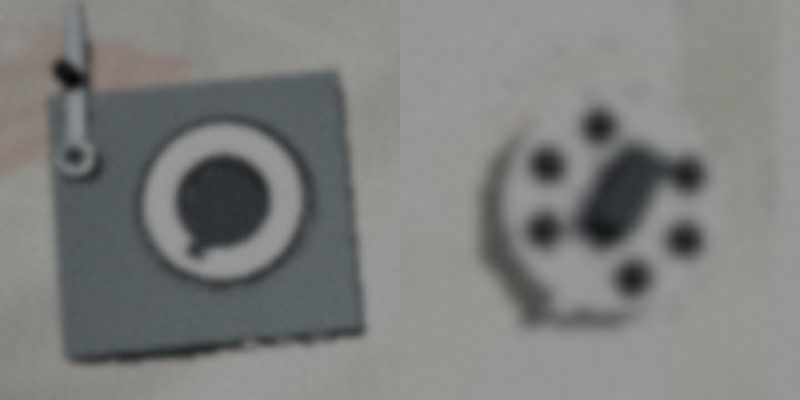

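```bash
python3 - <<'E'
from h import *
H=lambda u,v,z:w("top",150+u/4.4444-.4,145+v/4.4444-.4,z)
I=lambda u,v,z:w("top",275+(u-400)/8-.45,170+v/8-.45,z)
c=[H(*p,.055) for p in((52,97),(338,70),(362,330),(70,357))]
print(np.round(c,4))
ax=lambda a,b:np.degrees(np.arctan2(*(b-a)[1::-1]))
# +x of heater: from front (bottom) to back(top)
print("yaw",ax(c[3],c[0]),ax(c[2],c[1]),ax(c[1],c[0])-90,ax(c[2],c[3])-90)
r=H(224,200,.06);s=H(190,251,.06);k=H(70,72,.092);pv=H(76,156,.077)
print("ring",r,"slot",ax(r,s),"knob",k,"pivot",pv,"latchdir",ax(pv,k),"centroid",np.mean(c,0))
h=[I(*p,.036) for p in((600,125),(547,165),(545,230),(688,175),(685,240),(632,278))]
m=np.mean(h,0);print("ins",m,"tab",ax(m,I(530,318,.033)))
for q in h:print(round(ax(m,q),1),np.linalg.norm(q-m))
print("bar",ax(I(605,218,.07),I(645,150,.07)),I(625,187,.07))
E
```

```text
[[ 0.5493  0.1746  0.055 ]
 [ 0.5714  0.0071  0.055 ]
 [ 0.4174 -0.0133  0.055 ]
 [ 0.3969  0.1536  0.055 ]]
yaw 7.835893476058155 7.5355658423416925 7.511841569565419 7.003427648732625
ring [0.4902876  0.06966033 0.06      ] slot 149.43821540998852 knob [0.55605134 0.15611188 0.092     ] pivot [0.51043234 0.15298305 0.077     ] latchdir 3.923544886007341 centroid [0.48375088 0.08051994 0.055     ]
ins [ 0.48860872 -0.19757921  0.036     ] tab 144.65543202390512
12.3 0.02651619914406402
63.2 0.02609420326573131
113.2 0.025770465173577325
-67.6 0.025972296433633087
-117.5 0.02607237335759042
-167.8 0.025935507325785246
bar -29.44864558238086 [ 0.48850875 -0.19548566  0.07      ]
```

```bash
P="python3 -m pendant"
$P '[[[1,35,-21,0,0,0,0],[1,70,-42,0,0,0,0],[1,105,-63,0,0,0,0],[1,140,-84,0,0,0,0],[1,175,-104,0,0,0,0]]]'
$P '[[[1,35,-21,0,0,0,0],[1,70,-42,0,0,0,0],[1,105,-63,0,0,0,0],[1,140,-84,0,0,0,0],[1,175,-104,0,0,0,0]]]'
$P '[[[1,30,-20,25,0,0,0.12],[1,61,-37,50,0,0,0.24],[1,61,-37,75,0,0,0.36],[1,61,-37,100,0,0,0.48],[1,61,-37,100,0,0,0.6]]]'
$P '[[[1,0,0,0,0,0,0.1],[1,0,0,0,0,0,0.192],[1,0,0,0,0,0,0.192]]]'
python3 - <<'E'
from h import *
for c in("scene","top"):
    im=ctrl.camera(c);cv2.imwrite(f"pics/{c}1.png",im[:,:,::-1])
    for n in("insert_centre","insert_key","well_mouth"):print(c,n,[(round(d["confidence"],2),round(d["point"][0]*512,1),round(d["point"][1]*384,1)) for d in ctrl.boxes_of(c,n)][:2])
print(px("scene",[.4885,-.197,.036]),px("top",[.4885,-.197,.036]))
a=cv2.imread("pics/scene1.png");b=cv2.imread("pics/top1.png")
u,v=px("scene",[.4885,-.197,.036]).astype(int)
def cr(a,u,v,r=40):
    u=min(max(u,r),512-r);v=min(max(v,r),384-r);return cv2.resize(a[v-r:v+r,u-r:u+r],(400,400),interpolation=cv2.INTER_CUBIC)
cv2.imwrite("pics/c1.png",np.hstack([cr(a,u,v),cr(b,302,195)]))
E
```

```text
time_s: 1.12
eef_pos: [0.3051, -0.3983, 0.4048]
eef_rot: [0.0, 0.989, 0.146, 0.0]
wrist_force: [1.1, -1.2, -0.1]
opening: 0.997
grasp_force: 0.0
time_s: 1.53
eef_pos: [0.4425, -0.2476, 0.405]
eef_rot: [0.0, 0.989, 0.147, 0.0]
wrist_force: [0.4, -1.0, 1.0]
opening: 1.002
grasp_force: 0.0
time_s: 1.95
eef_pos: [0.4878, -0.1941, 0.2993]
eef_rot: [-0.002, 0.988, -0.154, -0.004]
wrist_force: [-0.6, 0.6, 0.2]
opening: 1.002
grasp_force: 0.0
time_s: 2.2
eef_pos: [0.4892, -0.1963, 0.3045]
eef_rot: [-0.0, 0.969, -0.247, -0.0]
wrist_force: [-0.4, -0.2, 0.5]
opening: 1.001
grasp_force: 0.0
scene insert_centre [(0.87, 289.9, 192.1)]
scene insert_key [(0.78, 292.9, 192.8), (0.57, 161.9, 195.4)]
scene well_mouth [(0.78, 161.5, 213.8)]
top insert_centre [(0.61, 299.0, 192.1)]
top insert_key [(0.65, 196.4, 194.2), (0.64, 304.0, 193.5)]
top well_mouth [(0.82, 192.8, 193.6)]
[293.61748115 191.95982711] [301.35391322 194.83654683]
```

View pics/c1.png

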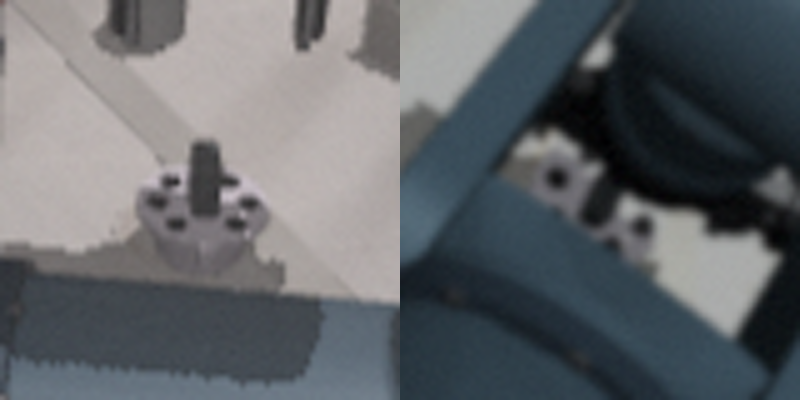

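```bash
python3 - <<'E'
from h import *
I=lambda u,v,z:w("scene",253+u/5-.4,151+v/5-.4,z)
ax=lambda a,b:np.degrees(np.arctan2(*(b-a)[1::-1]))
h=[I(*p,.036) for p in((172,181),(158,202),(176,224),(238,224),(250,203),(230,181))]
m=np.mean(h,0);print(m)
for q in h:print(round(ax(m,q),1),np.linalg.norm(q-m))
o=ctrl.get_obs();print(o["eef_pos"],o["eef_rot"],o["q"])
E
```

```text
[ 0.4923995  -0.19870878  0.036     ]
12.2 0.02638275459019476
62.5 0.026252151188871583
112.2 0.02693321557312412
-166.4 0.0266954374919023
-118.2 0.026253203559501254
-66.4 0.026634621875737546
[ 0.48916056 -0.19643368  0.30482024] [ 4.07538246e-05  9.69345803e-01 -2.45700427e-01  1.12028037e-04] [-6.07240561e-01  1.89581118e-01  1.81406980e+00  2.65253528e-06
  1.13770333e+00  1.46003906e+00]
```

```bash
P="python3 -m pendant"
$P '[[[1,2,1,40,0,0,-0.02],[1,2,1,70,0,0,-0.02],[1,2,1,90,0,0,-0.02],[1,2,1,90,0,0,-0.02],[0,2,1,90,0,0,-0.02]]]'
$P '[[[0,0,0,0,0,0,0],[0,0,0,0,0,0,0],[0,0,0,0,0,0,0],[0,0,0,0,0,0,0],[0,0,0,0,0,0,0]]]'
$P '[[[0,0,0,0,0,0,0],[0,0,0,0,0,0,0],[0,0,0,0,0,0,0],[0,0,0,0,0,0,0],[0,0,0,0,0,0,0]]]'
$P '[[[0,0,0,-20,0,0,0],[0,0,0,-55,0,0,0],[0,0,0,-75,0,0,0],[0,0,0,-75,0,0,0]]]'
```

```text
time_s: 3.02
eef_pos: [0.4901, -0.198, 0.214]
eef_rot: [-0.0, 0.972, -0.236, -0.001]
wrist_force: [0.1, 0.3, 0.9]
opening: 0.88
grasp_force: 0.0
time_s: 3.43
eef_pos: [0.4909, -0.1984, 0.2158]
eef_rot: [0.0, 0.972, -0.236, 0.001]
wrist_force: [1.4, -0.2, 1.9]
opening: 0.175
grasp_force: 58.5
time_s: 3.85
eef_pos: [0.491, -0.1984, 0.2158]
eef_rot: [0.0, 0.972, -0.236, 0.001]
wrist_force: [-0.4, 1.1, 6.0]
opening: 0.177
grasp_force: 59.3
time_s: 4.18
eef_pos: [0.492, -0.1991, 0.2944]
eef_rot: [0.001, 0.972, -0.236, 0.004]
wrist_force: [1.6, -0.1, -1.6]
opening: 0.177
grasp_force: 59.2
```

```bash
python3 - <<'E'
from h import *
a=cv2.imread("pics/scene1.png");print(px("scene",[.49,.0695,.06]),px("top",[.49,.0695,.06]))
b=cv2.imread("pics/top0.png")
A=cv2.resize(a[187:237,180:230],(400,400),interpolation=cv2.INTER_CUBIC);B=cv2.resize(b[165:215,175:225],(400,400),interpolation=cv2.INTER_CUBIC)
cv2.imwrite("pics/c2.png",np.hstack([A,B]))
E
```

```text
[206.32785052 212.29021502] [200.05670538 189.71210991]
```

View pics/c2.png

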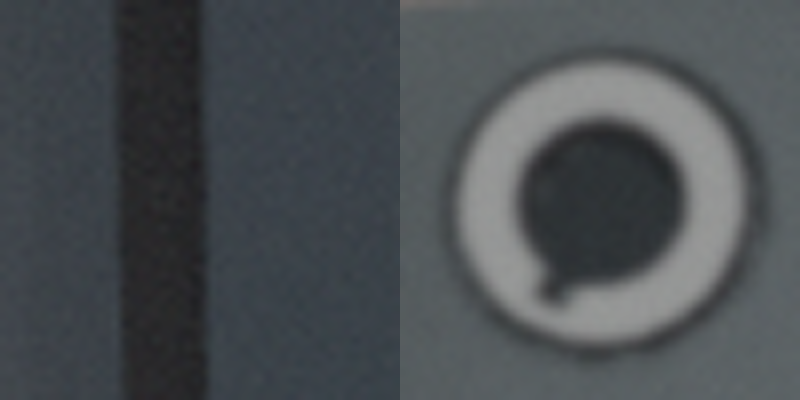

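```bash
python3 - <<'E'
from h import *
H=lambda u,v,z:w("top",175+(u-400)/8-.45,165+v/8-.45,z)
ax=lambda a,b:np.degrees(np.arctan2(*(b-a)[1::-1]))
r=H(601,202.5,.06);print(r,H(602,199,.06),"slot",ax(r,H(550,298,.06)),ax(H(602,199,.06),H(550,298,.06)),np.linalg.norm(H(550,298,.06)-r))
a=cv2.imread("pics/scene0.png")
cv2.imwrite("pics/c3.png",cv2.resize(a[187:237,180:230],(500,500),interpolation=cv2.INTER_CUBIC))
E
```

```text
[0.48957497 0.07046222 0.06      ] [0.4907303  0.07020132 0.06      ] slot 155.08700756751225 155.48521175324493 0.03482082525013801
```

View pics/c3.png

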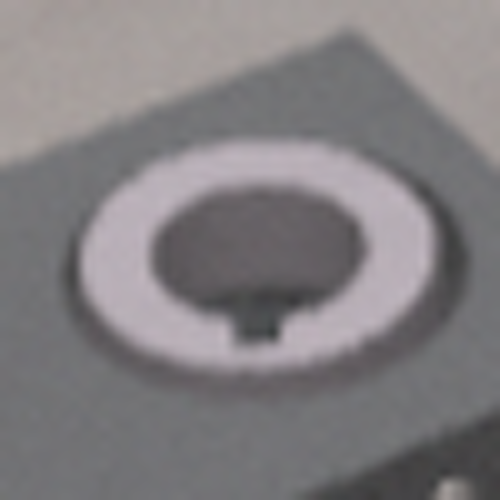

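The scene crop shows the ring centred at about (258,254), with the slot end at (256,343).

```bash
python3 - <<'E'
from h import *
H=lambda u,v,z:w("scene",180+u/10-.45,187+v/10-.45,z)
ax=lambda a,b:np.degrees(np.arctan2(*(b-a)[1::-1]))
r=H(258.5,254,.06);r2=H(258,247,.06);print(r,r2,"slot",ax(r,H(256,343,.06)),np.linalg.norm(H(256,343,.06)-r))
o=ctrl.get_obs();q=o["eef_rot"];print(o["eef_pos"],np.degrees(2*np.arctan2(q[2],q[1])))
E
```

```text
[0.4923494  0.07109603 0.06      ] [0.4950254  0.07010802 0.06      ] slot 156.12440477294143 0.03510158541665254
[ 0.4919751  -0.19913478  0.2943755 ] -27.32883374718632
```

```bash
P="python3 -m pendant"
$P '[[[0,-10,-20,0,0,0,0],[0,-28,-54,0,0,0,0],[0,-46,-89,0,0,0,0],[0,-64,-124,0,0,0,0],[0,-82,-159,0,0,0,0]]]'
$P '[[[0,-18,-35,0,0,0,0],[0,-32,-62,0,0,0,-0.03],[0,-42,-80,0,0,0,-0.052],[0,-42,-80,0,0,0,-0.052],[0,-42,-80,0,0,0,-0.052]]]'
python3 - <<'E'
from h import *
o=ctrl.get_obs();q=o["eef_rot"];print(o["eef_pos"],np.degrees(2*np.arctan2(q[2],q[1])),o["wrist_force"])
a=ctrl.camera("scene");cv2.imwrite("pics/s2.png",cv2.resize(a[150:250,155:255,::-1],(500,500),interpolation=cv2.INTER_CUBIC))
E
```

```text
time_s: 4.6
eef_pos: [0.4897, -0.0177, 0.2885]
eef_rot: [-0.0, 0.972, -0.237, -0.001]
wrist_force: [1.4, -0.6, -1.8]
opening: 0.175
grasp_force: 59.1
time_s: 5.02
eef_pos: [0.4893, 0.0721, 0.2885]
eef_rot: [0.0, 0.978, -0.21, -0.001]
wrist_force: [0.1, -0.0, -1.9]
opening: 0.176
grasp_force: 59.3
[0.48934536 0.07213299 0.28854411] -24.215153254467946 [ 0.13870923 -0.00824322 -1.94176527]
```

View pics/s2.png

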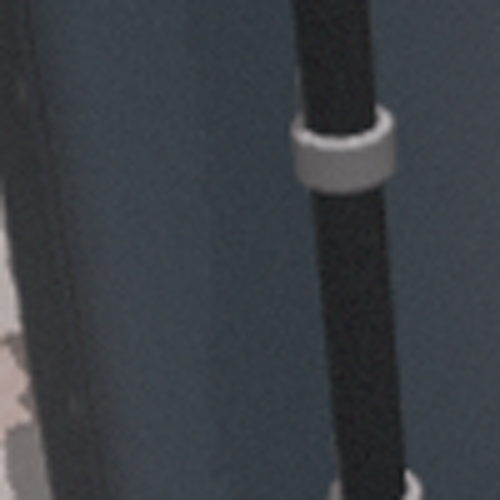

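```bash
P="python3 -m pendant"
$P '[[[0,2.6,0.5,5,0,0,0],[0,2.6,0.5,10,0,0,0],[0,2.6,0.5,10,0,0,0]]]'
for i in 1 2 3; do $P '[[[0,0,0,1,0,0,0],[0,0,0,1.5,0,0,0],[0,0,0,1.5,0,0,0]]]'; done
```

```text
time_s: 5.32
eef_pos: [0.4919, 0.0685, 0.2782]
eef_rot: [0.0, 0.977, -0.212, -0.001]
wrist_force: [-0.3, 0.5, -1.8]
opening: 0.175
grasp_force: 59.3
time_s: 5.57
eef_pos: [0.4923, 0.0692, 0.2781]
eef_rot: [0.0, 0.977, -0.211, -0.0]
wrist_force: [-0.0, -0.7, -1.7]
opening: 0.173
grasp_force: 59.3
time_s: 5.82
eef_pos: [0.4922, 0.0696, 0.2767]
eef_rot: [-0.0, 0.977, -0.211, 0.0]
wrist_force: [-0.2, 0.0, -1.9]
opening: 0.171
grasp_force: 59.3
time_s: 6.07
eef_pos: [0.4922, 0.0696, 0.2751]
eef_rot: [0.0, 0.977, -0.211, -0.0]
wrist_force: [-0.4, 0.2, -1.7]
opening: 0.177
grasp_force: 59.3
```

```bash
P="python3 -m pendant"
$P '[[[0,-1,-0.6,1,0,0,0],[0,-1,-0.6,2,0,0,0],[0,-1,-0.6,2,0,0,0]]]'
for i in 1 2 3; do $P '[[[0,0,0,1,0,0,0],[0,0,0,2,0,0,0],[0,0,0,2,0,0,0]]]'|grep -v -e open -e rot -e grasp; done
```

```text
time_s: 6.32
eef_pos: [0.4914, 0.0706, 0.2729]
eef_rot: [0.0, 0.978, -0.211, -0.0]
wrist_force: [-0.1, -0.6, -2.2]
opening: 0.177
grasp_force: 59.3
time_s: 6.57
eef_pos: [0.4915, 0.0705, 0.271]
wrist_force: [0.3, -0.9, -1.5]
time_s: 6.82
eef_pos: [0.4915, 0.0705, 0.269]
wrist_force: [0.1, -0.7, -1.8]
time_s: 7.07
eef_pos: [0.4915, 0.0705, 0.267]
wrist_force: [-0.4, -0.3, -1.8]
```

```bash
P="python3 -m pendant"
for i in 1 2 3 4; do $P '[[[0,0,0,0.7,0,0,0],[0,0,0,1.2,0,0,0],[0,0,0,1.2,0,0,0]]]'|grep -v -e open -e rot -e grasp; done
```

```text
time_s: 7.32
eef_pos: [0.4915, 0.0705, 0.2659]
wrist_force: [0.1, 0.3, -2.9]
time_s: 7.57
eef_pos: [0.4915, 0.0705, 0.2647]
wrist_force: [0.8, -0.5, -1.8]
time_s: 7.82
eef_pos: [0.4915, 0.0705, 0.2635]
wrist_force: [0.4, -0.0, -1.9]
time_s: 8.07
eef_pos: [0.4915, 0.0705, 0.2623]
wrist_force: [0.2, -0.5, -2.1]
```

Already at or past the key's contact height with no force. I'll keep going down.

```bash
P="python3 -m pendant"
for i in 1 2 3 4; do $P '[[[0,0,0,0.8,0,0,0],[0,0,0,1.5,0,0,0],[0,0,0,1.5,0,0,0]]]'|grep -v -e open -e rot -e grasp; done
```

```text
time_s: 8.32
eef_pos: [0.4915, 0.0705, 0.2607]
wrist_force: [-0.6, 0.3, -2.7]
time_s: 8.57
eef_pos: [0.4915, 0.0705, 0.2592]
wrist_force: [-0.7, -0.5, -2.4]
time_s: 8.82
eef_pos: [0.4915, 0.0705, 0.2577]
wrist_force: [0.1, -0.3, -2.5]
time_s: 9.07
eef_pos: [0.4915, 0.0705, 0.2562]
wrist_force: [-0.1, -0.7, -2.5]
```

```bash
P="python3 -m pendant"
for i in 1 2 3 4; do $P '[[[0,0,0,1,0,0,0],[0,0,0,2,0,0,0],[0,0,0,2,0,0,0]]]'|grep -v -e open -e rot -e grasp; done
$P '[[[0,0,0,0.5,0,0,0],[0,0,0,1,0,0,0],[0,0,0,1,0,0,0]]]'
```

```text
time_s: 9.32
eef_pos: [0.4915, 0.0705, 0.2542]
wrist_force: [-0.4, 0.4, -2.9]
time_s: 9.57
eef_pos: [0.4915, 0.0705, 0.2522]
wrist_force: [-0.4, 0.2, -1.6]
time_s: 9.82
eef_pos: [0.4915, 0.0705, 0.2502]
wrist_force: [-1.5, 0.5, -2.0]
time_s: 10.07
eef_pos: [0.4915, 0.0705, 0.2482]
wrist_force: [0.2, 0.4, -2.2]
time_s: 10.32
eef_pos: [0.4915, 0.0705, 0.2473]
eef_rot: [0.0, 0.977, -0.211, -0.0]
wrist_force: [0.2, -0.7, -1.9]
opening: 0.175
grasp_force: 59.3
```

```bash
P="python3 -m pendant"
for i in 1 2 3; do $P '[[[0,0,0,0.4,0,0,0],[0,0,0,0.7,0,0,0],[0,0,0,0.7,0,0,0]]]'|grep -v -e open -e rot -e grasp; done
```

```text
time_s: 10.57
eef_pos: [0.4915, 0.0705, 0.2466]
wrist_force: [0.4, -0.1, -1.8]
time_s: 10.82
eef_pos: [0.4915, 0.0705, 0.2459]
wrist_force: [-0.1, 0.3, -1.0]
time_s: 11.07
eef_pos: [0.4917, 0.0705, 0.2457]
wrist_force: [-2.1, -0.3, 4.8]
```

```bash
P="python3 -m pendant"
$P '[[[0.4,0,0,0,0,0,0],[0.4,0,0,0,0,0,0],[0.4,0,0,0,0,0,0],[0.4,0,0,0,0,0,0],[0.4,0,0,0,0,0,0]]]'
$P '[[[0.4,0,0,-5,0,0,0],[0.4,0,0,-15,0,0,0],[0.4,0,0,-45,0,0,0],[0.4,0,0,-75,0,0,0],[0.4,0,0,-75,0,0,0]]]'
$P '[[[0,8,-34,0,0,0,0],[0,16,-72,0,0,0,0],[0,23,-108,0,0,0,0],[0,29,-136,0,0,0,0],[0,29,-136,0,0,0,0]]]'
$P '[[[0,0,0,0,0,0,-0.12],[0,0,0,0,0,0,-0.24],[0,0,0,0,0,0,-0.36],[0,0,0,0,0,0,-0.48],[0,0,0,0,0,0,-0.6]]]'
$P '[[[0,0,0,0,0,0,-0.12],[0,0,0,0,0,0,-0.24],[0,0,0,0,0,0,-0.36],[0,0,0,0,0,0,-0.48],[0,0,0,0,0,0,-0.6]]]'
$P '[[[0,0,0,0,0,0,-0.12],[0,0,0,0,0,0,-0.14],[0,0,0,0,0,0,-0.14]]]'
python3 - <<'E'
from h import *
for c in("scene","top"):
    a=ctrl.camera(c);cv2.imwrite(f"pics/{c}3.png",a[:,:,::-1])
a=cv2.imread("pics/scene3.png");b=cv2.imread("pics/top3.png")
cv2.imwrite("pics/c4.png",np.hstack([cv2.resize(a[160:260,140:240],(400,400),interpolation=cv2.INTER_CUBIC),cv2.resize(b[140:240,140:240],(400,400),interpolation=cv2.INTER_CUBIC)]))
o=ctrl.get_obs();q=o["eef_rot"];print(o["eef_pos"],np.degrees(2*np.arctan2(q[2],q[1])))
E
```

```text
time_s: 11.48
eef_pos: [0.4916, 0.0705, 0.2452]
eef_rot: [-0.0, 0.977, -0.211, 0.0]
wrist_force: [-0.2, 0.0, -0.3]
opening: 0.401
grasp_force: 0.0
time_s: 11.9
eef_pos: [0.4939, 0.0704, 0.327]
eef_rot: [-0.001, 0.977, -0.211, 0.005]
wrist_force: [1.4, 1.8, 0.2]
opening: 0.405
grasp_force: 0.0
time_s: 12.32
eef_pos: [0.5762, 0.186, 0.3213]
eef_rot: [-0.001, 0.978, -0.21, 0.002]
wrist_force: [-1.2, -0.5, 0.5]
opening: -0.001
grasp_force: 0.0
time_s: 12.73
eef_pos: [0.574, 0.1822, 0.3208]
eef_rot: [0.0, 0.996, 0.09, 0.0]
wrist_force: [0.1, 0.1, 0.8]
opening: 0.004
grasp_force: 0.0
time_s: 13.15
eef_pos: [0.574, 0.1821, 0.3209]
eef_rot: [0.0, 0.925, 0.38, 0.0]
wrist_force: [-0.6, -0.8, -0.1]
opening: 0.003
grasp_force: 0.0
time_s: 13.4
eef_pos: [0.574, 0.1822, 0.3207]
eef_rot: [0.0, 0.898, 0.441, 0.0]
wrist_force: [-0.3, 0.9, -0.0]
opening: -0.006
grasp_force: 0.0
[0.57404611 0.18227613 0.32057024] 52.22999407854334
```

View pics/c4.png

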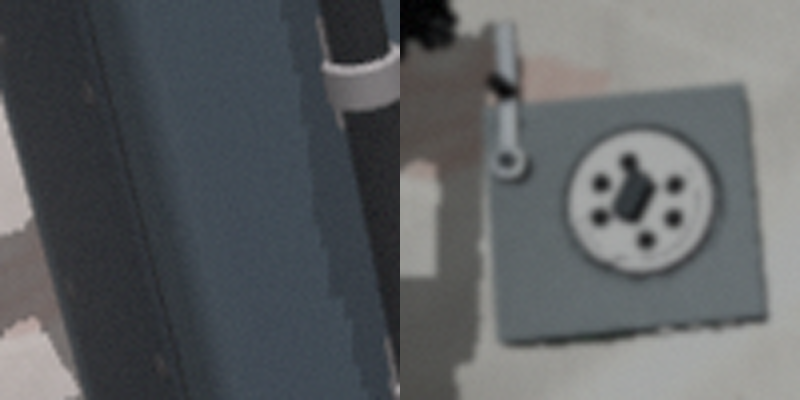

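```bash
P="python3 -m pendant"
$P '[[[0,0,0,30,0,0,0],[0,0,0,62,0,0,0],[0,0,0,62,0,0,0],[0,0,0,62,0,0,0]]]'
$P '[[[0,-8,0,0,0,0,0],[0,-13,0,0,0,0,0],[0,-18,4,0,0,0,0],[0,-22,7,0,0,0,0],[0,-22,7,0,0,0,0]]]'
$P '[[[0,-5,2.5,0,0,0,0],[0,-11,4.5,0,0,0,0],[0,-17,5.5,0,0,0,0],[0,-23,6,0,0,0,0],[0,-23,6,0,0,0,0]]]'
$P '[[[0,-5,0,0,0,0,0],[0,-11,-1.5,0,0,0,0],[0,-17,-4,0,0,0,0],[0,-22,-6,0,0,0,0],[0,-22,-6,0,0,0,0]]]'
python3 - <<'E'
from h import *
for c in("top",):
    a=ctrl.camera(c);cv2.imwrite(f"pics/{c}4.png",a[:,:,::-1])
b=cv2.imread("pics/top4.png")
cv2.imwrite("pics/c5.png",cv2.resize(b[140:240,140:240],(500,500),interpolation=cv2.INTER_CUBIC))
E
```

```text
time_s: 13.83
eef_pos: [0.5731, 0.1822, 0.2567]
eef_rot: [-0.001, 0.898, 0.441, -0.002]
wrist_force: [0.4, -0.0, 0.4]
opening: -0.001
grasp_force: 0.0
time_s: 14.25
eef_pos: [0.5668, 0.1596, 0.2598]
eef_rot: [0.001, 0.897, 0.441, 0.001]
wrist_force: [0.9, 0.1, 0.3]
opening: 0.004
grasp_force: 0.0
time_s: 14.67
eef_pos: [0.556, 0.1378, 0.2578]
eef_rot: [-0.0, 0.897, 0.441, -0.001]
wrist_force: [-0.7, 0.5, -0.2]
opening: 0.001
grasp_force: 0.0
time_s: 15.08
eef_pos: [0.5375, 0.1247, 0.258]
eef_rot: [-0.0, 0.897, 0.442, -0.001]
wrist_force: [0.2, -0.1, -0.3]
opening: 0.003
grasp_force: 0.0
```

View pics/c5.png

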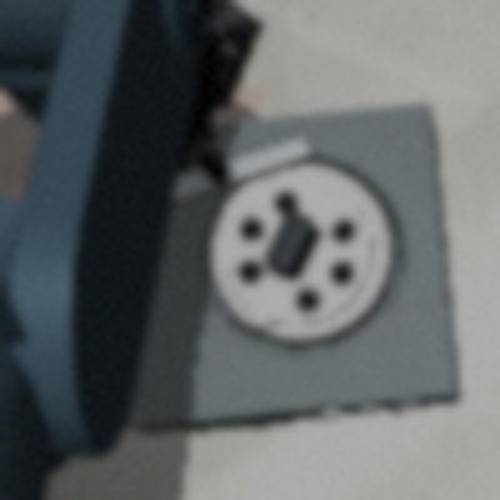

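```bash
P="python3 -m pendant"
$P '[[[0,-3,-2,0,0,0,0],[0,-5,-3.5,0,0,0,0],[0,-5,-3.5,0,0,0,0]]]'|grep -e pos -e for
for i in 1 2 3 ; do $P '[[[0,-1,-1,0,0,0,0],[0,-2,-2,0,0,0,0],[0,-2,-2,0,0,0,0]]]' |grep -e pos -e for; done
```

```text
eef_pos: [0.5325, 0.1233, 0.2582]
wrist_force: [0.7, 0.7, -0.5]
grasp_force: 0.0
eef_pos: [0.53, 0.1229, 0.2583]
wrist_force: [0.6, -0.1, 0.2]
grasp_force: 0.2
eef_pos: [0.5271, 0.1225, 0.2583]
wrist_force: [-0.2, 0.8, 0.1]
grasp_force: 0.2
eef_pos: [0.525, 0.1223, 0.2586]
wrist_force: [4.9, 2.9, -1.7]
grasp_force: 2.3
```

```bash
P="python3 -m pendant"
$P '[[[0,-0.3,-0.3,0,0,0,0],[0,-0.5,-0.5,0,0,0,0],[0,-0.5,-0.5,0,0,0,0]]]' |grep -e pos -e for
python3 - <<'E'
from h import *
a=ctrl.camera("top")
cv2.imwrite("pics/c6.png",cv2.resize(a[140:240,140:240,::-1],(500,500),interpolation=cv2.INTER_CUBIC))
E
```

```text
eef_pos: [0.5247, 0.1223, 0.2587]
wrist_force: [6.4, 2.3, -4.2]
grasp_force: 3.2
```

View pics/c6.png

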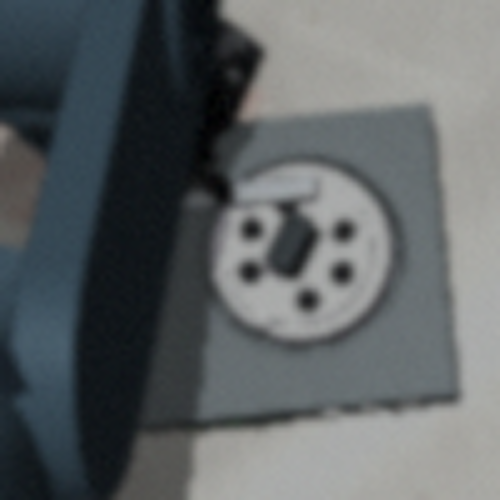

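```bash
P="python3 -m pendant"
$P '[[[0,4,4,0,0,0,0],[0,12,10,0,0,0,0],[0,25,20,0,0,0,0],[0,25,20,0,0,0,0]]]' |grep -e pos -e for
$P '[[[0,0,0,-35,0,0,0],[0,0,0,-75,0,0,0],[0,0,0,-110,0,0,0],[0,0,0,-110,0,0,0],[0,0,0,-110,0,0,0]]]' |grep -e pos -e for -e time
python3 - <<'E'
from h import *
a=ctrl.camera("top")
print([(d["confidence"],w("top",d["point"][0]*512,d["point"][1]*384,.092)) for d in ctrl.boxes_of("top","latch_knob")])
print("expected at stop ~ [.517 .108]")
E
```

```text
eef_pos: [0.5567, 0.1298, 0.2587]
wrist_force: [0.4, -0.6, 1.0]
grasp_force: 0.0
time_s: 17.18
eef_pos: [0.5552, 0.1296, 0.3708]
wrist_force: [-0.7, -0.9, 0.2]
grasp_force: 0.0
[(0.68, array([0.51324603, 0.10584798, 0.092     ]))]
expected at stop ~ [.517 .108]
```

```bash
python3 -c "
from bench import ctrl
print(ctrl.hand_in())"
```

```text
the job is handed in; nothing more can be done
None
```

I handed the job in at about 17 s: the insert is seated with its key in the slot and the retaining lever is swung over the flange to its stop; the hand-in returned no verdict.

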